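Find the sample jar with the loose cap and set it aside for rework

TASK

One of the three sample jars in the rack has a loose cap: with the jars standing in the rack, gently twist the caps by about 30 degrees to find the one that turns (a sound cap does not budge). Leave that cap turned, so that its yellow marks stay out of line, and gently set its jar down upright inside the red rework tray. Leave the other two jars in the rack, and do not disturb the drill case or the spanner lying by.

Things in the scene. Friction and masses are not known exactly. Their poses are not given: they have to be found in the camera images.
- rack: fixed aluminium rack, 92 x 285 x 32 mm, with three square pockets in a row along its y axis, 90 mm apart (at y = +90, 0, -90 mm); pockets 59 mm wide, 24 mm deep, their floor 8 mm above the bench. Origin at the centre of its underside, on the bench; z up. A jar must be lifted about 24 mm to clear its pocket
- tray: fixed red rework tray, open at the top, 150 mm along its x, 140 mm along its y, rim 25 mm high, wall 4 mm, floor 4 mm thick. Origin at the centre of its underside, on the bench; z up
- case: orange drill case, 96 x 135 x 33 mm, a bystander behind the rack; origin at the centre of its underside
- spanner: small grey combination spanner, 178 x 34 x 10 mm, lying behind the tray, a bystander; origin at the centre of its underside
- jar_a_mid (a point): one of three like square white jars, blue and white label panels, round black screw cap; 110 mm tall, about 0.25 kg. Body 56 x 56 x 70 mm; cap diameter 44 mm, 80 to 110 mm above the underside, on the axis. Point: jar's centre, 55 mm above its underside; x, y square to the flat sides, z up through the cap. In any rack pocket, square to the rack. Grip it with under 45 N a finger
- jar_b_mid (a point): one of three like square white jars, blue and white label panels, round black screw cap; 110 mm tall, about 0.25 kg. Body 56 x 56 x 70 mm; cap diameter 44 mm, 80 to 110 mm above the underside, on the axis. Point: jar's centre, 55 mm above its underside; x, y square to the flat sides, z up through the cap. In any rack pocket, square to the rack. Grip it with under 45 N a finger
- jar_c_mid (a point): one of three like square white jars, blue and white label panels, round black screw cap; 110 mm tall, about 0.25 kg. Body 56 x 56 x 70 mm; cap diameter 44 mm, 80 to 110 mm above the underside, on the axis. Point: jar's centre, 55 mm above its underside; x, y square to the flat sides, z up through the cap. In any rack pocket, square to the rack. Grip it with under 45 N a finger
- cap_a (a joint): turn of jar_a's cap, rad, positive anticlockwise from above; 0 +-0.05 at first. Sound: stops dead within 0.06, so the fingers slip round it (grip of 10 N is plenty). Loose: follows the fingers at 0.03 N m, either way, stays where left, never comes off. Yellow stripe on the cap's top points to the jar's -x at 0, in line with a yellow mark on the jar's shoulder
- cap_b (a joint): turn of jar_b's cap, rad, positive anticlockwise from above; 0 +-0.05 at first. Sound: stops dead within 0.06, so the fingers slip round it (grip of 10 N is plenty). Loose: follows the fingers at 0.03 N m, either way, stays where left, never comes off. Yellow stripe on the cap's top points to the jar's -x at 0, in line with a yellow mark on the jar's shoulder
- cap_c (a joint): turn of jar_c's cap, rad, positive anticlockwise from above; 0 +-0.05 at first. Sound: stops dead within 0.06, so the fingers slip round it (grip of 10 N is plenty). Loose: follows the fingers at 0.03 N m, either way, stays where left, never comes off. Yellow stripe on the cap's top points to the jar's -x at 0, in line with a yellow mark on the jar's shoulder
Mind the look-alikes: they are no part of the job. What is shaped like the part that bears jar_c_mid but orange is not meant.

How it is judged:
On the way:
1. the loose cap has been turned at least 0.2 rad either way while its jar stands in the rack (a sound cap cannot turn so far) ((((value of joint cap_a above 0.2 rad or value of joint cap_a below -0.2 rad) and distance of jar_a_mid from where it was at the start of the episode below 0.015 m) or ((value of joint cap_b above 0.2 rad or value of joint cap_b below -0.2 rad) and distance of jar_b_mid from where it was at the start of the episode below 0.015 m) or ((value of joint cap_c above 0.2 rad or value of joint cap_c below -0.2 rad) and distance of jar_c_mid from where it was at the start of the episode below 0.015 m))), for 0.1 s.
At the end, for the whole second after the job is handed in: The jar with the loose cap stands upright (within 0.1 rad) and still on the floor of the red tray, wholly inside its rim, its cap still turned at least 0.12 rad from zero; the other two jars stand in their own pockets of the rack, within 12 mm of where they began and within 0.12 rad of upright (((x of jar_a_mid in the frame of tray between -0.055 and 0.055 m and y of jar_a_mid in the frame of tray between -0.05 and 0.05 m and z of jar_a_mid in the frame of tray between 0.052 and 0.065 m and angle between jar_a_mid's own z axis and vertical below 0.1 rad and linear speed of jar_a below 0.02 m/s and (value of joint cap_a above 0.12 rad or value of joint cap_a below -0.12 rad) and distance of each of jar_b_mid, jar_c_mid from where it was at the start of the episode below 0.012 m and angle between each of jar_b_mid, jar_c_mid's own z axis and vertical below 0.12 rad) or (x of jar_b_mid in the frame of tray between -0.055 and 0.055 m and y of jar_b_mid in the frame of tray between -0.05 and 0.05 m and z of jar_b_mid in the frame of tray between 0.052 and 0.065 m and angle between jar_b_mid's own z axis and vertical below 0.1 rad and linear speed of jar_b below 0.02 m/s and (value of joint cap_b above 0.12 rad or value of joint cap_b below -0.12 rad) and distance of each of jar_a_mid, jar_c_mid from where it was at the start of the episode below 0.012 m and angle between each of jar_a_mid, jar_c_mid's own z axis and vertical below 0.12 rad) or (x of jar_c_mid in the frame of tray between -0.055 and 0.055 m and y of jar_c_mid in the frame of tray between -0.05 and 0.05 m and z of jar_c_mid in the frame of tray between 0.052 and 0.065 m and angle between jar_c_mid's own z axis and vertical below 0.1 rad and linear speed of jar_c below 0.02 m/s and (value of joint cap_c above 0.12 rad or value of joint cap_c below -0.12 rad) and distance of each of jar_a_mid, jar_b_mid from where it was at the start of the episode below 0.012 m and angle between each of jar_a_mid, jar_b_mid's own z axis and vertical below 0.12 rad))); the robot touches nothing.
It fails at once if a jar whose cap has not been found to turn (still within 0.12 rad of zero) is taken from its pocket (moved more than 30 mm) ((not (value of joint cap_a above 0.12 rad or value of joint cap_a below -0.12 rad) and distance of jar_a_mid from where it was at the start of the episode above 0.03 m) or (not (value of joint cap_b above 0.12 rad or value of joint cap_b below -0.12 rad) and distance of jar_b_mid from where it was at the start of the episode above 0.03 m) or (not (value of joint cap_c above 0.12 rad or value of joint cap_c below -0.12 rad) and distance of jar_c_mid from where it was at the start of the episode above 0.03 m)).
It fails at once if a jar or its cap is squeezed hard (more than 100 N from the fingers in all) (contact force between the fingers and jar_a above 100 N or contact force between the fingers and jar_b above 100 N or contact force between the fingers and jar_c above 100 N).
It fails at once if a jar is dropped: out of the fingers while more than 20 mm above the tray's floor ((height (world z) of jar_a_mid above 0.08 m and contact force between the fingers and jar_a below 0.05 N) or (height (world z) of jar_b_mid above 0.08 m and contact force between the fingers and jar_b below 0.05 N) or (height (world z) of jar_c_mid above 0.08 m and contact force between the fingers and jar_c below 0.05 N)).
It fails at once if the drill case or the spanner is pushed more than 30 mm (distance of any of case, spanner from where it was at the start of the episode above 0.03 m).
It also fails if it takes over 61 s, if anything falls off the work surface, if the arm or the gripper's body presses on something with over 40 N, if the wrist force passes 120 N, or if a joint passes its speed limit or range.

ROBOT

A 6-joint arm with a two-finger parallel gripper is mounted at the origin on a cart in front of the work surface, level with it; the furniture and walls round the work are solid. World frame = base frame: x ahead of the robot, y to its left, z up, the work surface at z = 0. Lengths are in m, angles in rad, forces in N, time in s.
With the tool pointing down it reaches from about 0.3 to 0.775 m from the base axis. Payload 14.6 kg.
Tool frame: the origin (TCP) lies at the very end of the fingers, on their centre line; the grasp point (between the pads) lies 19 mm behind it (ctrl.grasp_offset is the distance from the TCP to the grasp point, in m); x points along the fingers, y is the direction in which the jaws open and shut, and the axes are right-handed (so a half turn about x gives the same grasp; the last joint's range is limited). The gripper opens to 94 mm and grips with 3 to 60 N. Pads are 16 mm wide; open, the fingers measure 119 mm over their backs; the gripper's body (75 mm by 177 mm) begins 78 mm behind the grasp point.
Start: joints at [-1.29, 0.3, 1.521, -0, 1.321, -0.067], TCP at [0.187, -0.517, 0.171] pointing down, gripper open.
Joint ranges: [-3.03, 3.03], [-0.79, 2.21], [0.23, 2.52], [-1.04, 4.18], [0, 3.07], [-2.55, 2.55]. Speed limits (rad/s): [2.22, 2.22, 2.57, 3.14, 3.14, 3.14].

INTERFACE

Orientations are given as [roll, pitch, yaw] about the fixed x, y, z axes, in that order (R = Rz(yaw) Ry(pitch) Rx(roll)).
In Python, from station import ctrl gives the robot as it stands. The module is installed in compiled form; this text tells all that it offers.
- The arm moves only by the tool send_rows, never from a script. Its argument "rows" is a list that holds one entry, the list of rows, each a list of 4 numbers: the shift along the world's x, y, z in mm, then the turn about the world's z in rad. A call has 1 to 12 rows; each row shifts and turns the commanded pose from where the row before left it; what a row does not reach is not made up. A row lasts 1/10 s, in which the tool goes at most 50 mm and 8.59 degrees, less where a joint would pass 70% of its speed; a pose out of reach is approached as far as the arm can. A call is refused whole if a number of a shift passes 50 or a number of a turn 0.15, either way. A call with a gripper value outside its range is refused whole. "grip" is the gripper's target within -1 to 1 (shut at 1, half-way at 0, fully open at -1), set as the call begins (left out, the last holds). The fingers move at their own pace and stop on an object; "newtons" is the grip in N (left out, the last holds). Time passes only in rows, so rows that do not move let the fingers close. It gives the time, the measured TCP pose, the force and the opening at its end, in the units of the state.
- ctrl.get_obs(): the state, without advancing time (a new reading comes with each control period).
- ctrl.camera(name): name is "scene" or "top"; returns (picture, depth): 420x560x3 uint8, red, green, blue; 420x560 float32, m along the optical axis (not along the pixel's ray), 0 where there is no reading.
- ctrl.camera_params(name): a dict with "vertical_fov" (degrees; the focal length in pixels is half the picture's height over the tangent of half this angle, whatever the lens; pixels are square), "cx", "cy" (the principal point, pixels), "k1" (the pictures are not rectified: a ray, as slopes to the right and down, at radius r is drawn at 1 + k1 r^2 times it, then the intrinsics apply), "cam_to_world" (4x4, takes a point from camera to world coordinates). Camera axes: x right, y up, looking along -z (the intrinsics and any distortion apply to the point x, -y, -z); pixel columns grow to the right and rows downward; lengths in m; the calibration is good to about 2 mm. A picture is of the moment at which its call begins. camera_params takes no time and is no camera call.
- ctrl.hand_in(): hands the job in, once; it reports no verdict.
The state is a dict: "time_s": time; "qpos": joint angles; "joint_vel": joint speeds; "tau": joint torques, N m; "ee_pos": TCP position; "eef_rot": TCP orientation; "force": force on the tool from outside, world axes, zero at the start; "moment": the same for the moment, N m; "grip_width": finger opening in m.
Only numpy, scipy, OpenCV 4.12 (cv2) and the standard library are available. Lean on these libraries where they do the work, as an engineer would, in place of code of your own. Each camera call takes 0.05 s, during which the arm holds its last target.

## Working session

There is one attempt and no reset: what is moved stays moved. The work goes in short steps, Python scripts to look and compute and a tool call to move; the robot and the scene stay as the last step left them, time stands still between calls to the robot, and variables do not carry over. Pictures are saved under pics/ and viewed, and the job is handed in when it is done.

Besides the shell and the picture viewer there is one more tool, called after "Emit:" by a JSON object that holds its "api" and its "payload", one argument or row to a line. send_rows: Moves the arm, as the interface text tells. Its arguments: {"type":"object","properties":{"rows":{"type":"array"},"grip":{"type":"number"},"newtons":{"type":"number"}},"required":["rows"]}

```bash
mkdir -p pics
cat > h.py <<'E'
import numpy as np, cv2
from station import ctrl
def ray(P,u,v,shape=(420,560)):
    f=shape[0]/2/np.tan(np.radians(P['vertical_fov'])/2)
    K=np.array([[f,0,P['cx']],[0,f,P['cy']],[0,0,1]])
    x,y=cv2.undistortPoints(np.array([[[u,v]]],float),K,np.array([P['k1'],0,0,0,0.]))[0,0]
    M=np.array(P['cam_to_world']); return M[:3,3],M[:3,:3]@np.array([x,-y,-1.])
def onz(P,u,v,z):
    o,d=ray(P,u,v); return o+d*(z-o[2])/d[2]
E
python3 - <<'E'
from h import *
for n in('scene','top'):
    p,d=ctrl.camera(n); cv2.imwrite(f'pics/{n}0.png',p[:,:,::-1]); np.save(f'{n}0.npy',d)
    cv2.imwrite(f'pics/{n}0raw.png',p[:,:,::-1])
    P=ctrl.camera_params(n);print(n,P)
print(ctrl.get_obs())
E
```

```text
scene {'vertical_fov': 46.21280350077958, 'cx': 277.7044369865595, 'cy': 205.43914088866975, 'k1': -0.11230081525221534, 'cam_to_world': array([[ 0.94664787,  0.26665888, -0.18097195,  0.32192682],
       [-0.32202886,  0.76099941, -0.56318497, -0.87893075],
       [-0.01245873,  0.59141605,  0.80627033,  1.20044471],
       [ 0.        ,  0.        ,  0.        ,  1.        ]])}
top {'vertical_fov': 55.74492740351694, 'cx': 279.0800774572198, 'cy': 208.375691661574, 'k1': -0.00998069400598974, 'cam_to_world': array([[-0.00372214,  0.98646403, -0.16393557,  0.36312744],
       [-0.99994556, -0.00207362,  0.01022591, -0.09095579],
       [ 0.00974756,  0.16396471,  0.98641804,  1.30805447],
       [ 0.        ,  0.        ,  0.        ,  1.        ]])}
{'time_s': 0.1, 'qpos': array([-1.28961617e+00,  3.00430870e-01,  1.52148730e+00,  3.41614437e-05,
        1.32068491e+00, -6.65996969e-02]), 'joint_vel': array([ 0.00166093, -0.00033439,  0.00038343, -0.00070078, -0.00111625,
       -0.0012782 ]), 'tau': array([ 1.41501573e-04, -5.32649410e+01, -3.53284085e+01,  7.09344330e-02,
        2.35522381e-02, -6.52036351e-05]), 'ee_pos': array([ 0.1873827 , -0.51682581,  0.17004808]), 'eef_rot': array([-1.67013276,  1.56978536,  1.81923128]), 'force': array([ 0.02741997, -0.11960028,  0.48074855]), 'moment': array([ 0.01551095,  0.01174837, -0.01924162]), 'grip_width': 0.09381732676545002}
```

View pics/scene0.png

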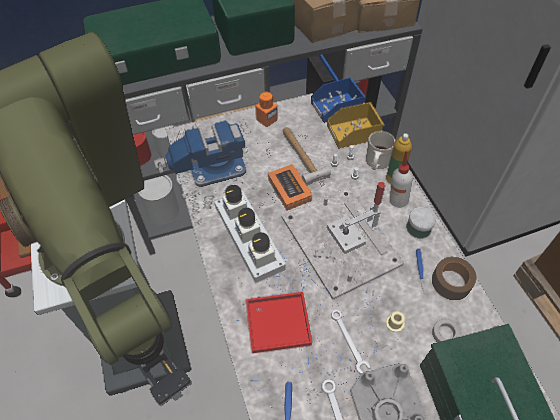

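View pics/top0.png

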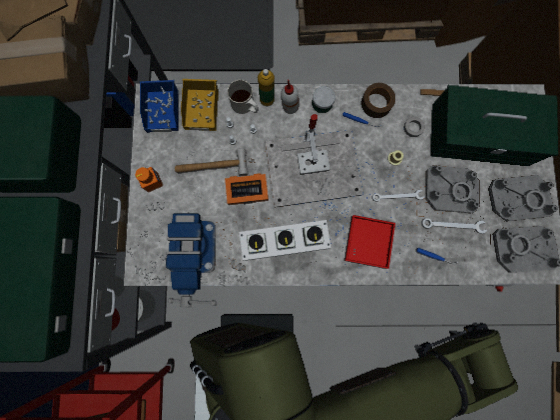

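The top view shows the three black caps at about (256,242), (285,239) and (315,235) in the white rack. The red tray is at (370,242), the drill case at (246,188) and the spanner at (398,196). The orange jar at (148,178) is the look-alike, so I'll leave it alone; the three in the rack are the ones meant. Next I'll measure them.

Run:
```python
from h import *
im=cv2.imread('pics/top0raw.png'); d=np.load('top0.npy'); P=ctrl.camera_params('top')
hsv=cv2.cvtColor(im,cv2.COLOR_BGR2HSV)
c=im[205:280,225:400]; cv2.imwrite('pics/crop0.png',cv2.resize(c,None,fx=4.5,fy=4.5,interpolation=cv2.INTER_CUBIC))
# red tray
r=((hsv[...,0]<6)|(hsv[...,0]>174))&(hsv[...,1]>150)&(hsv[...,2]>80); r=r.astype(np.uint8)
r[:, :330]=0; r[:205]=0; r[290:]=0; r[:,410:]=0
cs,_=cv2.findContours(r,cv2.RETR_EXTERNAL,cv2.CHAIN_APPROX_NONE); c=max(cs,key=cv2.contourArea)
W=np.array([onz(P,*p[0],0.025)[:2] for p in c],np.float32)*1000
print('tray',cv2.minAreaRect(W))
# caps
b=(im.max(2)<60).astype(np.uint8); b[:222]=0;b[260:]=0;b[:,:242]=0;b[:,330:]=0
cs,_=cv2.findContours(b,cv2.RETR_EXTERNAL,cv2.CHAIN_APPROX_NONE)
for c in cs:
    if cv2.contourArea(c)<40: continue
    W=np.array([onz(P,*p[0],0.118)[:2] for p in c],np.float32)*1000
    print('cap',cv2.minEnclosingCircle(c),cv2.minEnclosingCircle(W))
# rack white
m=((hsv[...,1]<30)&(hsv[...,2]>185)).astype(np.uint8)*255
m[:215]=0;m[265:]=0;m[:,:232]=0;m[:,335:]=0
cv2.imwrite('pics/mask0.png',cv2.resize(m[205:280,225:400],None,fx=4.5,fy=4.5))
# heights via depth
f=210/np.tan(np.radians(P['vertical_fov'])/2)
for u,v in [(256,242),(285,239),(315,235),(370,242),(246,188),(243,232),(327,248),(330,224)]:
    o,dd=ray(P,u,v); print(u,v,np.round(o+dd*d[v,u],4))
```

```text
tray ((468.1885681152344, -398.2525634765625), (141.0750732421875, 151.0072479248047), 79.03849029541016)
cap ((255.5, 241.8076934814453), 7.347161293029785) ((459.5796203613281, -32.14236068725586), 22.031635284423828)
cap ((284.72222900390625, 237.5), 7.279782772064209) ((472.329345703125, -119.87467193603516), 21.899660110473633)
cap ((313.91046142578125, 233.223876953125), 7.447312355041504) ((485.10546875, -207.76856994628906), 22.54543113708496)
256 242 [ 0.4587 -0.034   0.1216]
285 239 [ 0.4676 -0.1207  0.1199]
315 235 [ 0.4796 -0.2111  0.1172]
370 242 [ 4.673e-01 -4.043e-01  1.000e-04]
246 188 [0.6427 0.004  0.0345]
243 232 [0.498  0.0122 0.0341]
327 248 [ 0.4461 -0.2579  0.0293]
330 224 [ 5.275e-01 -2.734e-01  5.000e-04]
```

View pics/crop0.png

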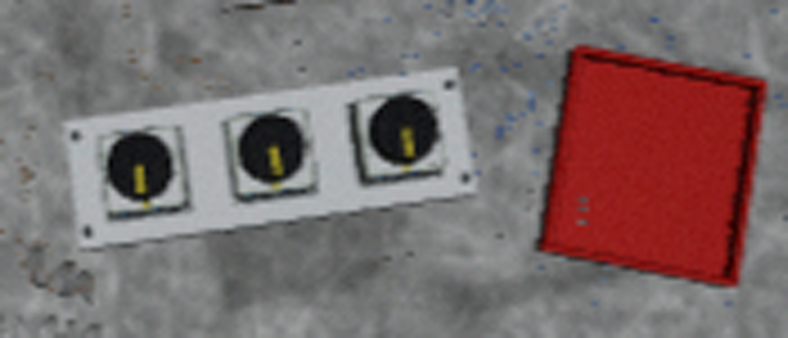

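View pics/mask0.png

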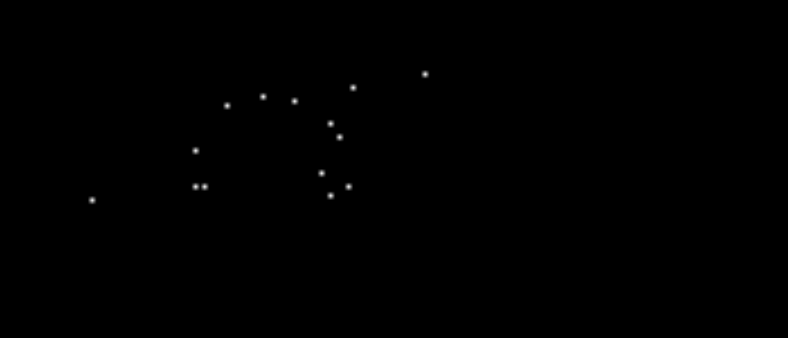

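Run:
```python
from h import *
from scipy.spatial.transform import Rotation as R
o=ctrl.get_obs(); m=R.from_euler('xyz',o['eef_rot']).as_matrix(); print(np.round(m,3)); y=m[:,1]; print('jaw dir',np.degrees(np.arctan2(y[1],y[0])))
im=cv2.imread('pics/scene0.png'); P=ctrl.camera_params('scene')
hsv=cv2.cvtColor(im,cv2.COLOR_BGR2HSV)
b=(im.max(2)<60).astype(np.uint8); b[:180]=0;b[265:]=0;b[:,:215]=0;b[:,280:]=0
cs,_=cv2.findContours(b,cv2.RETR_EXTERNAL,cv2.CHAIN_APPROX_NONE)
for c in cs:
    if cv2.contourArea(c)<60: continue
    x,y,w,h=cv2.boundingRect(c); print(x,y,w,h,'mid of cap',np.round(onz(P,x+w/2-.5,y+h/2-.5,0.103),4))
r=((hsv[...,0]<6)|(hsv[...,0]>174))&(hsv[...,1]>150)&(hsv[...,2]>80); r=r.astype(np.uint8)
r[:280]=0;r[360:]=0;r[:,:240]=0;r[:,320:]=0
cs,_=cv2.findContours(r,cv2.RETR_EXTERNAL,cv2.CHAIN_APPROX_NONE); c=max(cs,key=cv2.contourArea)
W=np.array([onz(P,*p[0],0.025)[:2] for p in c],np.float32)*1000
print('tray',cv2.minAreaRect(W))
cv2.imwrite('pics/crops.png',cv2.resize(im[170:370,200:330],None,fx=3,fy=3))
```

```text
[[-0.     0.341 -0.94 ]
 [ 0.001 -0.94  -0.341]
 [-1.    -0.001 -0.   ]]
jaw dir -70.07416462031587
226 185 16 18 mid of cap [ 0.464  -0.0315  0.103 ]
tray ((469.46258544921875, -400.8190002441406), (141.12197875976562, 149.74720764160156), 78.99497985839844)
```

View pics/crops.png

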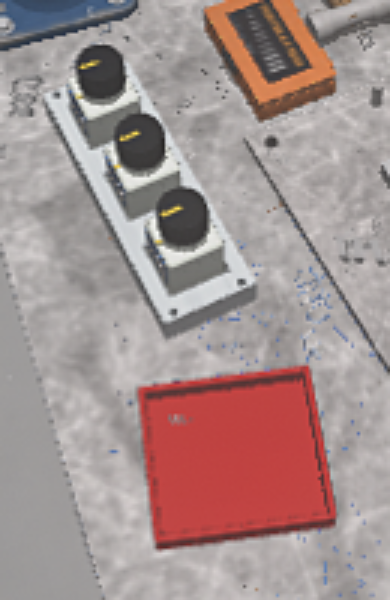

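Both cameras agree, with cap and tray sizes as given. The caps are at about (461,-32), (473.5,-120) and (486.5,-208) mm, and the rack yaw is +8.3°. The tray centre is about (469,-400), with a yaw of -11°.

I'll go over the nearest cap with the jaws along the rack's x.

Emit:
{"api": "send_rows", "payload": {
  "rows": [
    [[30, 31, 0, 0.137], [30, 31, 0, 0.137], [30, 31, 0, 0.137], [30, 31, 0, 0.137], [30, 31, 0, 0.137], [30, 31, 0, 0.137], [30, 31, 0, 0.137], [30, 31, 0, 0.137], [30, 31, 0, 0.137], [30, 31, 0, 0.137], [0, 0, 0, 0], [0, 0, 0, 0]]
  ],
  "grip": -1,
  "newtons": 10
}}

```text
time_s: 1.3
ee_pos: [0.4874, -0.2066, 0.1701]
eef_rot: [-2.002, 1.57, 2.858]
force: [-1.0, 0.1, -0.3]
grip_width: 0.0938
```

```bash
cat > st.py <<'E'
from h import *
from scipy.spatial.transform import Rotation as R
o=ctrl.get_obs(); y=R.from_euler('xyz',o['eef_rot']).as_matrix()[:,1]
print(o['time_s'],np.round(o['ee_pos']*1000,1),'jaw',round(np.degrees(np.arctan2(y[1],y[0])),1),'q',np.round(o['qpos'],2),'F',np.round(o['force'],1),'M',np.round(o['moment'],2),'w',o['grip_width'])
E
python3 st.py
```

```text
1.3 [ 487.4 -206.6  170.1] jaw 8.4 q [-0.47  0.26  1.58 -0.    1.31 -0.62] F [-1.   0.1 -0.3] M [-0.01 -0.04 -0.01] w 0.09382690138086104
```

Emit:
{"api": "send_rows", "payload": {
  "rows": [
    [[-1, -1, -28, 0], [0, 0, -28, 0], [0, 0, -20, 0], [0, 0, -8, 0], [0, 0, 0, 0], [0, 0, 0, 0]]
  ]
}}

```text
time_s: 1.9
ee_pos: [0.4866, -0.2087, 0.0876]
eef_rot: [0.926, 1.57, -0.499]
force: [1.6, -0.8, 0.7]
grip_width: 0.0937
```

Emit:
{"api": "send_rows", "payload": {
  "rows": [
    [[0, 0, 0, 0], [0, 0, 0, 0], [0, 0, 0, 0], [0, 0, 0, 0], [0, 0, 0, 0], [0, 0, 0, 0], [0, 0, 0, 0], [0, 0, 0, 0], [0, 0, 0, 0], [0, 0, 0, 0]]
  ],
  "grip": 1,
  "newtons": 10
}}

```text
time_s: 2.9
ee_pos: [0.4865, -0.208, 0.0865]
eef_rot: [-2.881, 1.571, 1.978]
force: [0.0, -0.3, -0.3]
grip_width: 0.0175
```

```bash
python3 st.py
```

```text
2.9 [ 486.5 -208.    86.5] jaw 8.4 q [-0.47  0.34  1.68  0.    1.13 -0.62] F [ 0.  -0.3 -0.3] M [ 0.   -0.08 -0.04] w 0.017477833834659284
```

The opening is 17.5 mm where a 44 mm cap was expected, so I'll look.

```bash
python3 - <<'E'
from h import *
a,_=ctrl.camera('scene'); b,_=ctrl.camera('top')
x=cv2.resize(a[150:320,180:340],None,fx=2.4,fy=2.4); y=cv2.resize(b[200:290,230:400],None,fx=2.3,fy=2.3)
cv2.imwrite('pics/a1.png',np.vstack([x,np.pad(y,((0,0),(0,max(0,x.shape[1]-y.shape[1])),(0,0)))[:,:x.shape[1]]])[:,:,::-1])
E
python3 st.py
```

```text
3.0 [ 486.4 -208.1   86.5] jaw 8.4 q [-0.47  0.34  1.68  0.    1.13 -0.62] F [-0.   0.2 -0.1] M [-0.08 -0.1   0.  ] w 0.009420035339430336
```

View pics/a1.png

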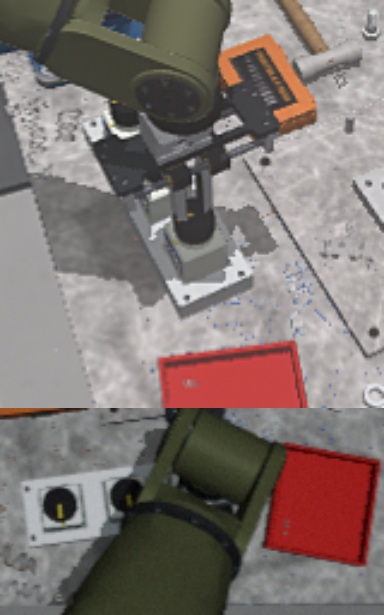

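```bash
python3 - <<'E'
from h import *
a,d=ctrl.camera('scene')
cv2.imwrite('pics/a2.png',cv2.resize(a[205:280,215:295],None,fx=8,fy=8,interpolation=cv2.INTER_CUBIC)[:,:,::-1])
P=ctrl.camera_params('scene')
def at(u,v):
    o,r=ray(P,u,v); return np.round((o+r*d[v,u])*1000)
for v in range(216,268,3):
    print(v,[list(at(u,v).astype(int)) for u in (252,256,260,264,268)])
M=np.linalg.inv(P['cam_to_world']); f=210/np.tan(np.radians(P['vertical_fov'])/2)
def proj(p):
    c=M@np.array([*p,1]); x,y=c[0]/-c[2],-c[1]/-c[2]; k=1+P['k1']*(x*x+y*y); return P['cx']+f*x*k,P['cy']+f*y*k
print(proj([.4865,-.208,.0865]),proj([.4865,-.208,.118]))
E
python3 st.py
```

```text
216 [[np.int64(466), np.int64(-233), np.int64(262)], [np.int64(476), np.int64(-232), np.int64(257)], [np.int64(492), np.int64(-206), np.int64(214)], [np.int64(496), np.int64(-230), np.int64(244)], [np.int64(505), np.int64(-233), np.int64(245)]]
219 [[np.int64(466), np.int64(-229), np.int64(245)], [np.int64(475), np.int64(-231), np.int64(243)], [np.int64(485), np.int64(-232), np.int64(240)], [np.int64(494), np.int64(-233), np.int64(237)], [np.int64(503), np.int64(-239), np.int64(241)]]
222 [[np.int64(464), np.int64(-238), np.int64(245)], [np.int64(472), np.int64(-241), np.int64(246)], [np.int64(482), np.int64(-240), np.int64(240)], [np.int64(499), np.int64(-216), np.int64(199)], [np.int64(502), np.int64(-239), np.int64(229)]]
225 [[np.int64(462), np.int64(-242), np.int64(239)], [np.int64(471), np.int64(-244), np.int64(238)], [np.int64(482), np.int64(-241), np.int64(229)], [np.int64(498), np.int64(-216), np.int64(186)], [np.int64(541), np.int64(-99), np.int64(1)]]
228 [[np.int64(469), np.int64(-207), np.int64(173)], [np.int64(477), np.int64(-218), np.int64(186)], [np.int64(491), np.int
[... 2836 characters left out ...]
)], [np.int64(463), np.int64(-238), np.int64(47)], [np.int64(474), np.int64(-241), np.int64(45)], [np.int64(485), np.int64(-239), np.int64(35)], [np.int64(496), np.int64(-240), np.int64(30)]]
267 [[np.int64(452), np.int64(-235), np.int64(32)], [np.int64(462), np.int64(-240), np.int64(34)], [np.int64(473), np.int64(-241), np.int64(30)], [np.int64(483), np.int64(-244), np.int64(29)], [np.int64(493), np.int64(-250), np.int64(33)]]
(np.float64(260.2345643584508), np.float64(244.73477431819222)) (np.float64(259.73360674394695), np.float64(238.36585434186492))
3.05 [ 486.4 -208.1   86.5] jaw 8.4 q [-0.47  0.34  1.68 -0.    1.13 -0.62] F [-0.1 -0.6 -0.6] M [-0.04 -0.09 -0.05] w 0.005499562970849998
```

View pics/a2.png

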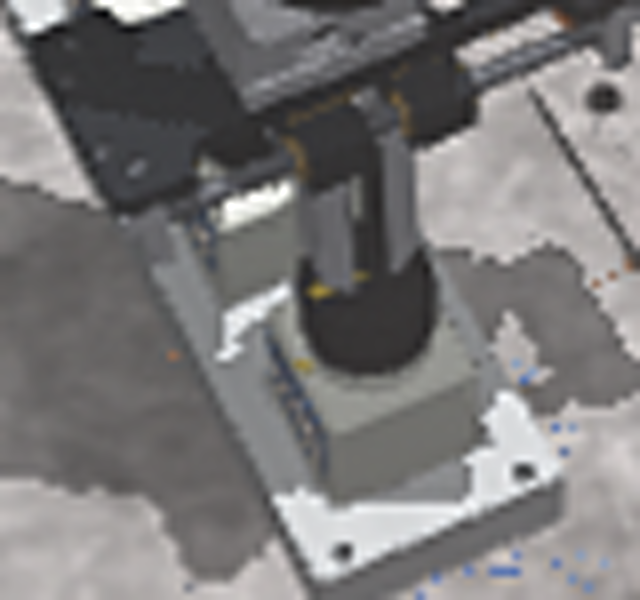

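The fingers seem to end at the cap's top, about 35 mm higher than the reported TCP, and they closed on nothing. I'll open them again and check the real finger height in the pictures.

Emit:
{"api": "send_rows", "payload": {
  "rows": [
    [[0, 0, 0, 0], [0, 0, 0, 0], [0, 0, 0, 0], [0, 0, 0, 0], [0, 0, 0, 0], [0, 0, 0, 0], [0, 0, 0, 0], [0, 0, 0, 0], [0, 0, 0, 0], [0, 0, 0, 0], [0, 0, 0, 0], [0, 0, 0, 0]]
  ],
  "grip": -1
}}

```text
time_s: 4.25
ee_pos: [0.4864, -0.2081, 0.0865]
eef_rot: [-0.245, 1.571, -1.669]
force: [-0.4, -0.3, 0.4]
grip_width: 0.0932
```

```bash
python3 - <<'E'
from h import *
print(ctrl.grasp_offset)
a,d=ctrl.camera('scene')
np.save('d3.npy',d)
cv2.imwrite('pics/a3raw.png',a[:,:,::-1])
cv2.imwrite('pics/a3.png',cv2.resize(a[190:280,215:315],None,fx=6.5,fy=6.5,interpolation=cv2.INTER_CUBIC)[:,:,::-1])
E
python3 st.py
```

```text
0.0188
4.3 [ 486.4 -208.1   86.5] jaw 8.4 q [-0.47  0.34  1.68 -0.    1.13 -0.62] F [0.5 0.1 0.2] M [-0.01 -0.07  0.05] w 0.09352171756250978
```

View pics/a3.png

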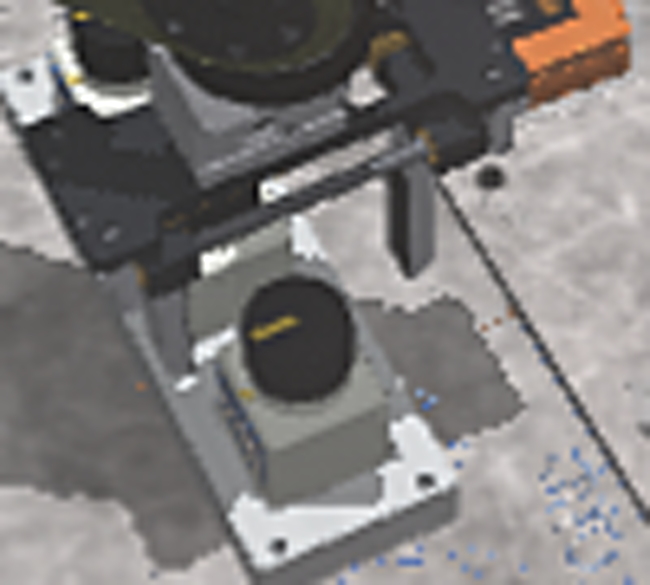

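```bash
cat >> h.py <<'E'
def proj(P,p):
    M=np.linalg.inv(P['cam_to_world']); f=210/np.tan(np.radians(P['vertical_fov'])/2)
    c=M@np.array([*p,1]); x,y=c[0]/-c[2],-c[1]/-c[2]; k=1+P['k1']*(x*x+y*y); return np.round([P['cx']+f*x*k,P['cy']+f*y*k],1)
E
python3 - <<'E'
from h import *
P=ctrl.camera_params('scene'); d=np.load('d3.npy')
u=np.array([.989,.145,0])
for z in (.0865,.1,.12,.135): print(z,proj(P,np.array([.4864,-.208,z])+u*.053),proj(P,np.array([.4864,-.208,z])-u*.053))
for v in range(216,236,2):
    print(v,end=' ')
    for uu in (276,278,280):
        o,r=ray(P,uu,v); print(np.round((o+r*d[v,uu])*1000).astype(int).tolist(),end=' ')
    print()
for v in range(232,252,2):
    print(v,end=' ')
    for uu in (240,242,244):
        o,r=ray(P,uu,v); print(np.round((o+r*d[v,uu])*1000).astype(int).tolist(),end=' ')
    print()
E
```

```text
0.0865 [278. 237.] [242.1 252.7]
0.1 [277.9 234.2] [241.7 250. ]
0.12 [277.8 230.1] [241.2 246. ]
0.135 [277.7 226.9] [240.7 242.9]
216 [534, -203, 191] [537, -209, 197] [543, -209, 194] 
218 [534, -203, 182] [537, -209, 188] [542, -210, 187] 
220 [534, -204, 174] [538, -207, 176] [543, -208, 175] 
222 [533, -205, 166] [537, -211, 173] [543, -208, 166] 
224 [533, -204, 157] [536, -211, 164] [542, -209, 158] 
226 [533, -203, 145] [537, -209, 152] [543, -207, 147] 
228 [533, -204, 138] [536, -211, 146] [543, -207, 137] 
230 [533, -203, 127] [536, -211, 138] [542, -209, 132] 
232 [555, -132, 4] [536, -209, 125] [566, -136, 4] 
234 [553, -137, 1] [560, -135, -5] [565, -140, 0] 
232 [430, -250, 237] [435, -249, 234] [440, -247, 229] 
234 [430, -247, 224] [439, -223, 185] [458, -149, 68] 
236 [433, -226, 183] [439, -222, 174] [457, -151, 60] 
238 [432, -225, 173] [437, -224, 169] [455, -153, 54] 
240 [431, -227, 168] [437, -224, 160] [455, -151, 42] 
242 [431, -226, 156] [436, -223, 149] [454, -153, 35] 
244 [430, -224, 145] [435, -226, 144] [441, -222, 136] 
246 [429, -226, 138] [435, -222, 130] [440, -222, 127] 
248 [438, -166, 30] [443, -169, 32] [449, -170, 31] 
250 [436, -175, 35] [442, -175, 32] [447, -177, 32]
```

The depth puts both fingertips at z ≈ 0.122 while the reading says 0.0865, and they closed over the cap without touching it. So the true tips are about 36 mm above the reported TCP, with x and y in agreement. I'll lower by part of that and check again by picture.

Emit:
{"api": "send_rows", "payload": {
  "rows": [
    [[0, 0, -8, 0], [0, 0, -8, 0], [0, 0, -4, 0], [0, 0, 0, 0], [0, 0, 0, 0]]
  ]
}}

```text
time_s: 4.8
ee_pos: [0.4864, -0.2081, 0.0665]
eef_rot: [-2.176, 1.571, 2.683]
force: [0.7, -1.2, -0.4]
grip_width: 0.0937
```

```bash
cat > tip.py <<'E'
from h import *
import sys
# fingertip height from depth: lowest points near finger positions
P=ctrl.camera_params('scene'); a,d=ctrl.camera('scene'); n=sys.argv[1]
f=210/np.tan(np.radians(P['vertical_fov'])/2); K=np.array([[f,0,P['cx']],[0,f,P['cy']],[0,0,1]])
vv,uu=np.mgrid[0:420,0:560]; pts=cv2.undistortPoints(np.stack([uu,vv],-1).reshape(-1,1,2).astype(float),K,np.array([P['k1'],0,0,0,0.])).reshape(420,560,2)
M=np.array(P['cam_to_world']); X=np.stack([pts[...,0]*d,-pts[...,1]*d,-d],-1)@M[:3,:3].T+M[:3,3]
np.save('X.npy',X)
o=ctrl.get_obs(); from scipy.spatial.transform import Rotation as R
y=R.from_euler('xyz',o['eef_rot']).as_matrix()[:,1]
for s in(1,-1):
    c=o['ee_pos']+s*y*(o['grip_width']/2+.006)
    m=(np.hypot(X[...,0]-c[0],X[...,1]-c[1])<.014)&(X[...,2]>.09-.08*('low' in sys.argv))
    if m.sum(): print('finger',np.round(c[:2],3),'n',m.sum(),'zmin',np.sort(X[...,2][m])[:5].round(3))
u,v=proj(P,o['ee_pos']); u=int(u);v=int(v)
cv2.imwrite(f'pics/{n}.png',cv2.resize(a[max(0,v-55):v+40,u-50:u+50],None,fx=6,fy=6,interpolation=cv2.INTER_CUBIC)[:,:,::-1])
E
python3 tip.py a4; python3 st.py
```

```text
finger [ 0.539 -0.2  ] n 226 zmin [0.101 0.105 0.107 0.108 0.111]
finger [ 0.434 -0.216] n 206 zmin [0.104 0.108 0.109 0.11  0.111]
4.85 [ 486.5 -208.1   66.7] jaw 8.4 q [-0.47  0.36  1.69  0.    1.08 -0.62] F [-0.3 -0.4  0.4] M [-0.04 -0.05  0.07] w 0.09386787502490401
```

View pics/a4.png

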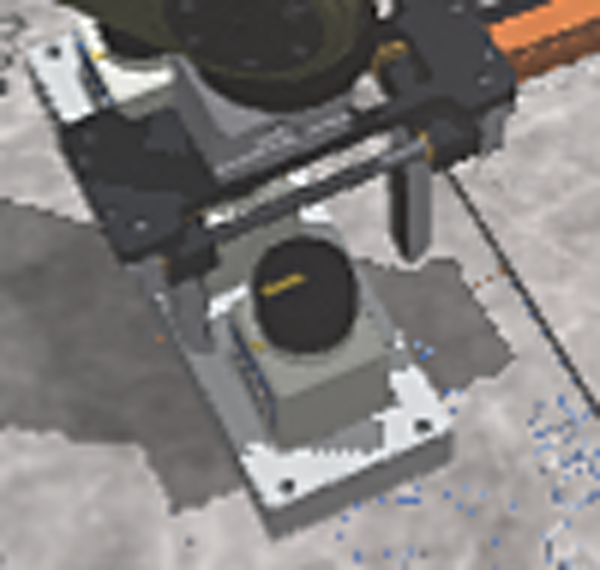

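The tips are at z ≈ 0.102. Another 16 mm down puts them beside the cap.

Emit:
{"api": "send_rows", "payload": {
  "rows": [
    [[0, 0, -8, 0], [0, 0, -8, 0], [0, 0, 0, 0], [0, 0, 0, 0]]
  ]
}}

```text
time_s: 5.25
ee_pos: [0.4863, -0.208, 0.0503]
eef_rot: [-2.192, 1.57, 2.667]
force: [0.2, -0.6, 0.6]
grip_width: 0.094
```

Emit:
{"api": "send_rows", "payload": {
  "rows": [
    [[0, 0, 0, 0], [0, 0, 0, 0], [0, 0, 0, 0], [0, 0, 0, 0], [0, 0, 0, 0], [0, 0, 0, 0], [0, 0, 0, 0], [0, 0, 0, 0], [0, 0, 0, 0]]
  ],
  "grip": 1,
  "newtons": 10
}}

```text
time_s: 6.15
ee_pos: [0.4864, -0.2081, 0.0506]
eef_rot: [-1.657, 1.571, -3.08]
force: [-1.2, 0.2, 1.1]
grip_width: 0.0441
```

```bash
python3 tip.py a5; python3 st.py
```

```text
finger [ 0.514 -0.204] n 247 zmin [0.09  0.091 0.095 0.096 0.096]
finger [ 0.459 -0.212] n 183 zmin [0.091 0.092 0.095 0.095 0.097]
6.2 [ 486.5 -208.1   50.6] jaw 8.4 q [-0.47  0.39  1.7  -0.    1.05 -0.62] F [-0.7 -0.3  0.3] M [-0.05 -0.11  0.  ] w 0.04378726971742042
```

View pics/a5.png

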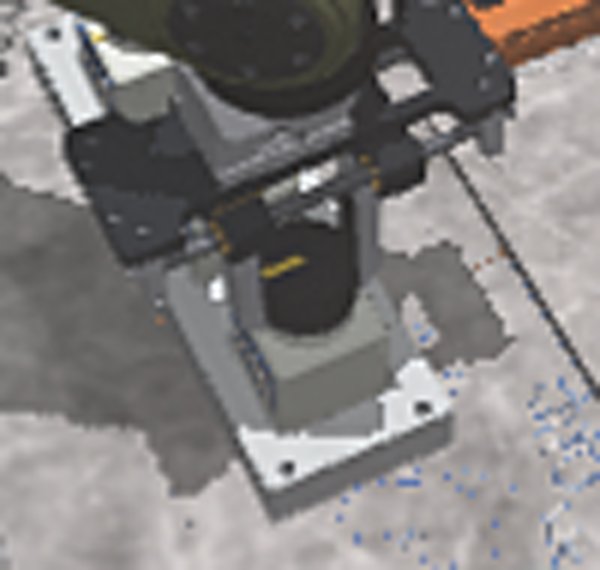

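The opening is 44 mm, which matches the cap's diameter. I'll twist by +0.52 rad.

Emit:
{"api": "send_rows", "payload": {
  "rows": [
    [[0, 0, 0, 0.08], [0, 0, 0, 0.08], [0, 0, 0, 0.08], [0, 0, 0, 0.08], [0, 0, 0, 0.08], [0, 0, 0, 0.08], [0, 0, 0, 0.04], [0, 0, 0, 0], [0, 0, 0, 0]]
  ]
}}

```text
time_s: 7.1
ee_pos: [0.4863, -0.208, 0.0506]
eef_rot: [-2.501, 1.57, 2.878]
force: [-3.4, 0.5, 4.5]
grip_width: 0.0434
```

```bash
python3 tip.py a6; python3 st.py
```

```text
finger [ 0.508 -0.191] n 165 zmin [0.093 0.098 0.103 0.106 0.108]
finger [ 0.464 -0.225] n 222 zmin [0.091 0.094 0.095 0.095 0.097]
7.15 [ 486.3 -208.    50.6] jaw 38.1 q [-0.47  0.39  1.7  -0.    1.05 -1.14] F [-3.1  0.3  3.4] M [ 0.06  0.63 -0.04] w 0.043769292249838866
```

View pics/a6.png

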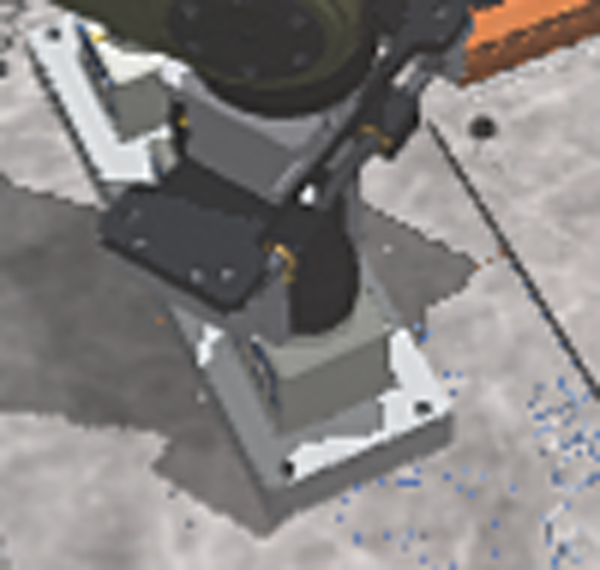

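The stripe is hidden behind the finger. I'll release, rise and look.

Emit:
{"api": "send_rows", "payload": {
  "rows": [
    [[0, 0, 0, 0], [0, 0, 0, 0], [0, 0, 0, 0], [0, 0, 0, 0], [0, 0, 0, 0], [0, 0, 20, 0], [0, 0, 30, 0], [0, 0, 30, 0], [0, 0, 0, 0], [0, 0, 0, 0]]
  ],
  "grip": -1
}}

```text
time_s: 8.15
ee_pos: [0.4865, -0.2081, 0.1306]
eef_rot: [0.442, 1.57, -0.461]
force: [-0.2, -0.2, -0.2]
grip_width: 0.0937
```

```bash
python3 tip.py a7; python3 st.py
```

```text
finger [ 0.528 -0.175] n 255 zmin [0.166 0.166 0.168 0.169 0.17 ]
finger [ 0.444 -0.241] n 567 zmin [0.173 0.174 0.176 0.177 0.177]
8.2 [ 486.1 -207.9  129.8] jaw 38.2 q [-0.47  0.29  1.63 -0.    1.22 -1.14] F [-0.7 -0.7  1. ] M [-0.07 -0.12 -0.08] w 0.09429812187487993
```

View pics/a7.png

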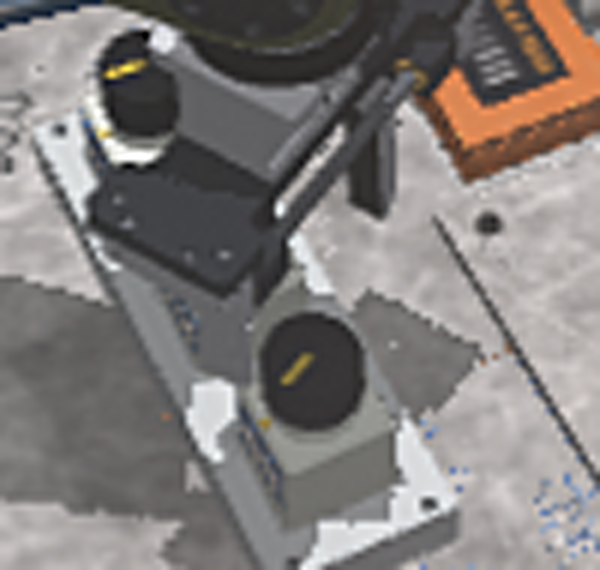

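The nearest cap's stripe now points away from its shoulder mark, so this is the loose one. I'll measure the angle.

```bash
python3 - <<'E'
from h import *
P=ctrl.camera_params('scene')
def stripe(im,tag,cen):
    hsv=cv2.cvtColor(im,cv2.COLOR_BGR2HSV)
    m=((hsv[...,0]>18)&(hsv[...,0]<35)&(hsv[...,1]>110)&(hsv[...,2]>80)).astype(np.uint8)
    u,v=map(int,proj(P,cen))
    mm=np.zeros_like(m); mm[v-9:v+9,u-9:u+9]=m[v-9:v+9,u-9:u+9]
    n,l,s,c=cv2.connectedComponentsWithStats(mm)
    for i in range(1,n):
        ys,xs=np.where(l==i); W=np.array([onz(P,x,y,.118)[:2] for x,y in zip(xs,ys)])
        if len(W)<3: continue
        q=W.mean(0); w,V=np.linalg.eigh(np.cov(W.T)); e=V[:,1]; e=e*np.sign(-e[0])
        print(tag,len(W),q.round(4),'stripe dir',np.degrees(np.arctan2(e[1],e[0])).round(1),'from cap centre',(np.degrees(np.arctan2(*(q-cen[:2])[::-1]))).round(1))
stripe(cv2.imread('pics/scene0.png'),'before',np.array([.4865,-.208,.118]))
a,_=ctrl.camera('scene'); stripe(a[:,:,::-1].copy(),'after',np.array([.4865,-.208,.118]))
E
python3 st.py
```

```text
before 13 [ 0.4766 -0.2099] stripe dir -178.0 from cap centre -169.4
after 10 [ 0.4801 -0.2143] stripe dir -140.8 from cap centre -135.6
8.25 [ 486.  -207.8  129.5] jaw 38.2 q [-0.47  0.29  1.63 -0.    1.22 -1.14] F [ 0.3  0.3 -0.2] M [-0.04 -0.08 -0.  ] w 0.09390133362307969
```

The stripe moved from about -170°/-178° to about -136°/-141°, roughly 35° of turn. I'll turn the tool back square and go down to the jar's body.

Emit:
{"api": "send_rows", "payload": {
  "rows": [
    [[0, 0, 0, -0.13], [0, 0, 0, -0.13], [0, 0, 0, -0.13], [0, 0, 0, -0.13], [0, 0, -25, 0], [0, 0, -25, 0], [0, 0, -25, 0], [0, 0, -15, 0], [0, 0, -10, 0], [0, 0, 0, 0], [0, 0, 0, 0]]
  ]
}}

```text
time_s: 9.35
ee_pos: [0.4866, -0.2081, 0.0308]
eef_rot: [1.055, 1.571, -0.369]
force: [-0.7, -0.3, 0.7]
grip_width: 0.094
```

```bash
python3 tip.py a8 low; python3 st.py
```

```text
finger [ 0.539 -0.2  ] n 228 zmin [0.029 0.03  0.03  0.03  0.031]
finger [ 0.434 -0.216] n 247 zmin [0.011 0.013 0.015 0.018 0.02 ]
9.4 [ 486.8 -208.2   31.2] jaw 8.4 q [-0.47  0.41  1.72 -0.    1.01 -0.62] F [0.6 0.3 0.1] M [-0.01 -0.12 -0.05] w 0.09415588520497849
```

View pics/a8.png

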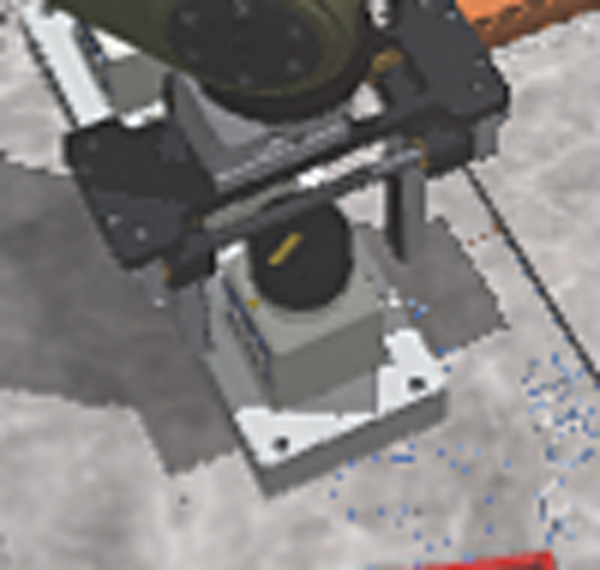

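Emit:
{"api": "send_rows", "payload": {
  "rows": [
    [[0, 0, -8, 0], [0, 0, -8, 0], [0, 0, -6, 0], [0, 0, 0, 0], [0, 0, 0, 0]]
  ]
}}

```text
time_s: 9.9
ee_pos: [0.4864, -0.2081, 0.0085]
eef_rot: [-2.151, 1.571, 2.708]
force: [1.2, 0.5, 0.1]
grip_width: 0.0941
```

Emit:
{"api": "send_rows", "payload": {
  "rows": [
    [[0, 0, 0, 0], [0, 0, 0, 0], [0, 0, 0, 0], [0, 0, 0, 0], [0, 0, 0, 0], [0, 0, 0, 0], [0, 0, 0, 0], [0, 0, 0, 0], [0, 0, 0, 0]]
  ],
  "grip": 1,
  "newtons": 25
}}

```text
time_s: 10.8
ee_pos: [0.4865, -0.2081, 0.0086]
eef_rot: [1.094, 1.571, -0.329]
force: [1.2, 0.1, 1.6]
grip_width: 0.056
```

```bash
python3 tip.py a9 low; python3 st.py
```

```text
finger [ 0.52  -0.203] n 233 zmin [0.03  0.03  0.031 0.031 0.031]
finger [ 0.453 -0.213] n 228 zmin [0.012 0.017 0.026 0.028 0.029]
10.85 [ 486.5 -208.1    8.6] jaw 8.4 q [-0.47  0.45  1.73 -0.    0.96 -0.62] F [ 0.1 -0.2  1.7] M [-0.04 -0.14  0.06] w 0.05612053743509109
```

View pics/a9.png

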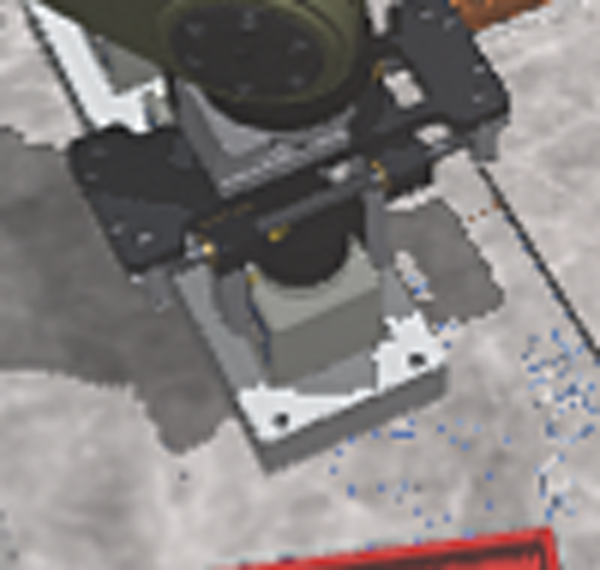

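The opening is 56 mm, so it holds the body. Lift straight up by 60 mm.

Emit:
{"api": "send_rows", "payload": {
  "rows": [
    [[0, 0, 5, 0], [0, 0, 10, 0], [0, 0, 15, 0], [0, 0, 15, 0], [0, 0, 10, 0], [0, 0, 5, 0], [0, 0, 0, 0], [0, 0, 0, 0]]
  ]
}}

```text
time_s: 11.65
ee_pos: [0.4862, -0.2079, 0.0681]
eef_rot: [-2.163, 1.57, 2.696]
force: [-0.3, -0.1, -2.4]
grip_width: 0.056
```

```bash
python3 tip.py b1 low; python3 st.py
```

```text
finger [ 0.52  -0.203] n 275 zmin [0.01  0.011 0.012 0.012 0.013]
finger [ 0.453 -0.213] n 283 zmin [0.01  0.01  0.011 0.012 0.019]
11.7 [ 486.1 -207.9   67.9] jaw 8.4 q [-0.47  0.36  1.69 -0.    1.09 -0.62] F [-0.1 -1.2 -2.9] M [-0.01 -0.05 -0.02] w 0.055826652974577506
```

View pics/b1.png

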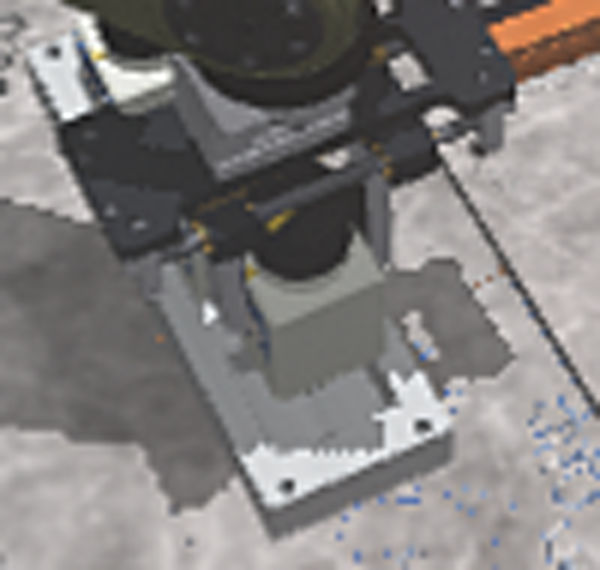

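The jar is held (about 2.5 N down) and clear of the pocket. Now to the tray.

Emit:
{"api": "send_rows", "payload": {
  "rows": [
    [[-2, -12, 0, -0.03], [-2, -24, 0, -0.04], [-2, -24, 0, -0.045], [-2, -24, 0, -0.045], [-2, -24, 0, -0.045], [-2, -24, 0, -0.045], [-2, -24, 0, -0.04], [-2, -24, 0, -0.03], [-1, -12, 0, -0.02], [0, 0, 0, 0], [0, 0, 0, 0]]
  ]
}}

```text
time_s: 12.8
ee_pos: [0.4693, -0.3995, 0.0681]
eef_rot: [-2.314, 1.57, 2.205]
force: [1.3, 1.1, -2.2]
grip_width: 0.0558
```

```bash
python3 tip.py b2 low; python3 st.py
```

```text
finger [ 0.503 -0.406] n 318 zmin [0.01  0.011 0.109 0.111 0.112]
finger [ 0.436 -0.393] n 161 zmin [0.012 0.012 0.077 0.107 0.109]
12.85 [ 469.5 -399.2   68.3] jaw -11.0 q [-0.76  0.54  1.43  0.    1.17 -0.57] F [ 0.3  0.3 -2.1] M [ 0.05 -0.03 -0.01] w 0.05586469313419357
```

View pics/b2.png

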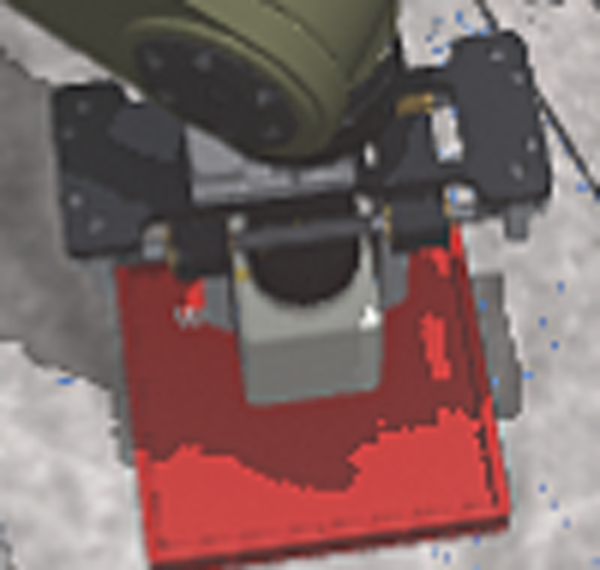

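The jar hangs over the tray, square to it. Its underside should be at about 68 mm, so it has 64 mm to go. I'll lower 58 mm, then feel for the floor.

Emit:
{"api": "send_rows", "payload": {
  "rows": [
    [[0, 0, -8, 0], [0, 0, -14, 0], [0, 0, -14, 0], [0, 0, -12, 0], [0, 0, -6, 0], [0, 0, -4, 0], [0, 0, 0, 0], [0, 0, 0, 0]]
  ]
}}

```text
time_s: 13.65
ee_pos: [0.4696, -0.4003, 0.0109]
eef_rot: [0.998, 1.57, -0.766]
force: [-0.4, -0.4, -2.6]
grip_width: 0.0559
```

```bash
python3 tip.py b3 low; python3 st.py
```

```text
finger [ 0.503 -0.407] n 293 zmin [0.054 0.055 0.056 0.058 0.06 ]
finger [ 0.436 -0.394] n 140 zmin [0.012 0.02  0.046 0.053 0.053]
13.7 [ 469.7 -400.3   11.1] jaw -11.1 q [-0.77  0.61  1.46  0.    1.07 -0.57] F [ 0.2 -0.  -3. ] M [-0.08 -0.1  -0.05] w 0.05585761572834389
```

View pics/b3.png

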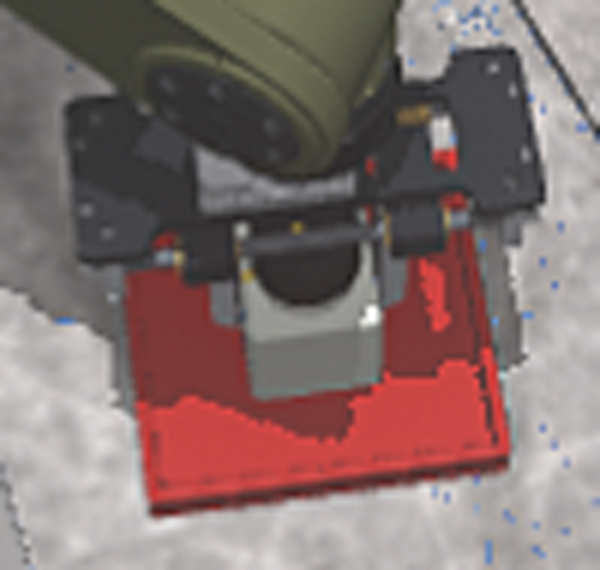

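Emit:
{"api": "send_rows", "payload": {
  "rows": [
    [[0, 0, -1.5, 0], [0, 0, -1.5, 0], [0, 0, -1.5, 0], [0, 0, 0, 0], [0, 0, 0, 0]]
  ]
}}

```text
time_s: 14.2
ee_pos: [0.4694, -0.4001, 0.006]
eef_rot: [-1.97, 1.571, 2.55]
force: [-0.8, 1.3, -3.1]
grip_width: 0.056
```

Still hanging, with about 2 mm left.

Emit:
{"api": "send_rows", "payload": {
  "rows": [
    [[0, 0, -1, 0], [0, 0, -0.7, 0], [0, 0, 0, 0], [0, 0, 0, 0]]
  ]
}}

```text
time_s: 14.6
ee_pos: [0.4695, -0.4001, 0.0046]
eef_rot: [1.029, 1.571, -0.735]
force: [-2.3, 1.0, 2.6]
grip_width: 0.0562
```

```bash
python3 st.py
```

```text
14.6 [ 469.5 -400.1    4.6] jaw -11.1 q [-0.77  0.62  1.47  0.    1.05 -0.57] F [-2.3  1.   2.6] M [ 0.25  0.33 -0.03] w 0.05616395399804181
```

The force turned from -3 to +2.6 N, so it has touched down. I'll open and rise.

Emit:
{"api": "send_rows", "payload": {
  "rows": [
    [[0, 0, 0, 0], [0, 0, 0, 0], [0, 0, 0, 0], [0, 0, 0, 0], [0, 0, 0, 0], [0, 0, 0, 0], [0, 0, 0, 0], [0, 0, 0, 0]]
  ],
  "grip": -1
}}

```text
time_s: 15.4
ee_pos: [0.4695, -0.4001, 0.0044]
eef_rot: [0.813, 1.571, -0.95]
force: [0.2, -0.6, 0.8]
grip_width: 0.0941
```

Emit:
{"api": "send_rows", "payload": {
  "rows": [
    [[0, 0, 15, 0], [0, 0, 25, 0], [0, 0, 35, 0], [0, 0, 40, 0], [0, 0, 40, 0], [-20, -20, 10, 0], [-30, -35, 0, 0], [-30, -35, 0, 0], [-30, -35, 0, 0], [-30, -35, 0, 0], [0, 0, 0, 0], [0, 0, 0, 0]]
  ]
}}

```text
time_s: 16.6
ee_pos: [0.3289, -0.5604, 0.1701]
eef_rot: [1.077, 1.57, -0.689]
force: [0.8, 0.4, -0.1]
grip_width: 0.0939
```

```bash
python3 st.py
python3 - <<'E'
from h import *
a,_=ctrl.camera('scene'); b,_=ctrl.camera('top')
x=cv2.resize(a[170:370,190:330],(420,600),interpolation=cv2.INTER_CUBIC); y=cv2.resize(b[205:285,235:400],(380,184),interpolation=cv2.INTER_CUBIC)
c=np.zeros((600,800,3),np.uint8); c[:,:420]=x; c[:184,420:]=y; cv2.imwrite('pics/b4.png',c[:,:,::-1])
cv2.imwrite('pics/b4top.png',b[:,:,::-1])
# caps & tray
P=ctrl.camera_params('top'); im=b[:,:,::-1]
m=(im.max(2)<60).astype(np.uint8); m[:215]=0;m[275:]=0;m[:,:242]=0;m[:,400:]=0
cs,_=cv2.findContours(m,cv2.RETR_EXTERNAL,cv2.CHAIN_APPROX_NONE)
for k in cs:
    if 80<cv2.contourArea(k)<300:
        W=np.array([onz(P,*p[0],.116)[:2] for p in k],np.float32)*1000; print(cv2.minEnclosingCircle(k),cv2.minEnclosingCircle(W))
E
```

```text
16.6 [ 328.9 -560.4  170.1] jaw -11.2 q [-1.1   0.53  1.2   0.    1.41 -0.9 ] F [ 0.8  0.4 -0.1] M [-0.03 -0.1   0.04] w 0.09393878785601824
((255.5, 241.8076934814453), 7.347161293029785) ((459.74169921875, -32.04351806640625), 22.068695068359375)
((376.5, 239.0), 8.077847480773926) ((467.06585693359375, -396.6413879394531), 24.767131805419922)
((284.72222900390625, 237.5), 7.279782772064209) ((472.5128479003906, -119.92325592041016), 21.936511993408203)
```

View pics/b4.png

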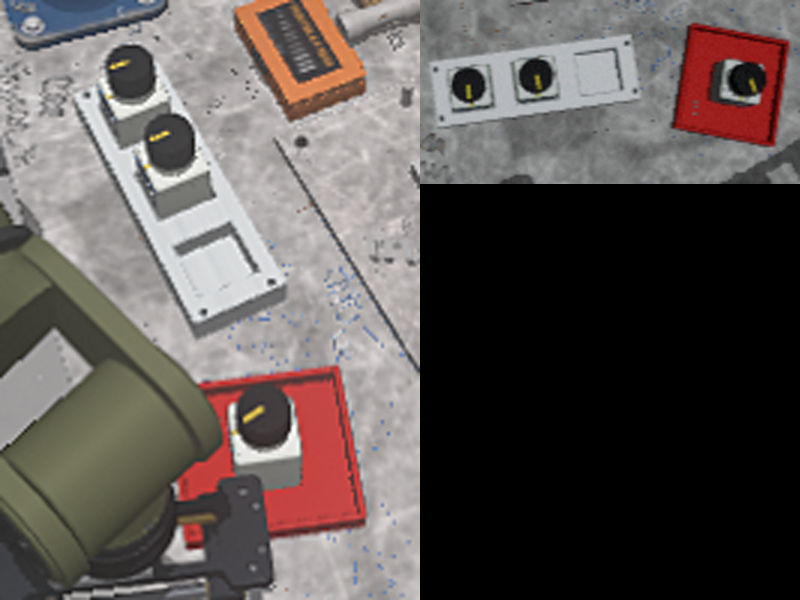

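The jar stands upright in mid-tray with its stripe clear of its mark. The other two caps measure within 0.2 mm of where they began, and the arm is clear. Handing in.

```bash
python3 -c "
from station import ctrl
print(ctrl.hand_in())"
```

```text
the job is handed in; nothing more can be done
None
```

The loose cap was on the jar nearest the tray, and that jar now stands upright in the middle of the red tray with its cap still turned. I handed the job in at about 17 s; no verdict is reported. It was the first cap I tried, so I did not twist the other two.

- **The twist:** I turned it +0.52 rad in the rack with 10 N. The stripe moved by about 35° in the scene picture.
- **The carry:** I gripped the body with 25 N at 56 mm opening. I lowered it in small steps until the force turned from -3 to +2.6 N, then released it.
- **Last checks:** the last pictures show the jar inside the tray's rim with its stripe out of line with the shoulder mark. By the top camera its cap is within about 4 mm of the tray's centre. The two remaining caps measure within 0.2 mm of their start positions. The drill case looks unmoved in that last picture. I did not check the spanner there, but the arm never worked near it. The gripper is open and clear of everything.
- **One disagreement:** the real fingertips sat about 36 mm higher than the reported TCP. My first close therefore shut on air above the cap, with no contact force. I measured the offset from the depth picture and corrected for it. The 44 mm (cap) and 56 mm (body) grip widths, and touchdown at the expected height, then agreed with it.

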